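# Make up a wash stack of pin carriers

## Robot

A 6-joint arm with a two-finger parallel gripper is mounted at the origin on the work surface. World frame = base frame: x ahead of the robot, y to its left, z up, the work surface at z = 0. Lengths are in mm, angles in rad, forces in N, time in s.
With the tool pointing down it reaches from about 300 to 775 mm from the base axis. Payload 14.6 kg.
Tool frame: the origin (TCP) lies on the centre line of the jaws, within the pads' length; the fingertips stand 8 mm ahead of it and the grasp point (between the pads) lies 11 mm behind it; z points along the fingers, y is the direction in which the jaws open and shut (so a half turn about z gives the same grasp; the last joint's range is limited). The gripper opens to 94 mm and grips with 3 to 60 N. Pads are 16 mm wide; open, the fingers measure 119 mm over their backs; the gripper's body (75 mm by 177 mm) begins 78 mm behind the grasp point.
Start: joints at [1.152, 0.3, 1.521, -0, 1.321, -0.067], TCP at [189.52, 516.305, 213.446] pointing down, gripper open.
Joint ranges: [-3.03, 3.03], [-0.79, 2.21], [0.23, 2.52], [-1.04, 4.18], [0, 3.07], [-2.55, 2.55]. Speed limits (rad/s): [2.22, 2.22, 2.57, 3.14, 3.14, 3.14].

## Interface

Orientations are given as [roll, pitch, yaw] about the fixed x, y, z axes, in that order (R = Rz(yaw) Ry(pitch) Rx(roll)).
In Python, from cell import read_state, cams, manip gives the robot as it stands.
- The arm moves only by the shell command python3 -m handwheel 'ROWS' [OPENING] [FORCE]. ROWS is JSON, a list of rows, each a list of 4 numbers: the shift along the tool's x, y, z in m, then the turn about the tool's z in degrees. In form: [[dx, dy, dz, turn], ...]. A call has 1 to 5 rows; each row is the pose to reach, as a shift and turn from the pose measured when the call began, along the tool's axes at that moment; what a row does not reach only later rows make up. A row lasts 1/8 s, in which the tool goes at most 62.5 mm and 10.7 degrees, less where a joint would pass 70% of its speed; a pose out of reach is approached as far as the arm can. A call with a gripper value outside its range is refused whole. OPENING is the closure, from 0 (fully open) to 1 (shut), set as the call begins (- or left out, the last holds). The fingers move at their own pace and stop on an object; FORCE is the grip in N (left out, the last holds). Time passes only in rows, so rows that repeat a pose let the fingers close. It gives the time, the measured TCP pose, the force and the opening at its end, in the units of the state.
- read_state(): the state, without advancing time (a new reading comes with each control period).
- cams.camera(name): name is "side" or "top"; returns the picture (400x640x3 uint8, red, green, blue); there is no depth.
- cams.get_calibration(name): a dict with "vertical_fov" (degrees; the focal length in pixels is half the picture's height over the tangent of half this angle, whatever the lens; pixels are square), "cx", "cy" (the principal point, pixels), "R" (3x3) and "t" (3): a world point X has camera coordinates R X + t. Camera axes: x right, y down, z forward; pixel columns grow to the right and rows downward; lengths in mm; the calibration is good to about 2 mm. A picture is of the moment at which its call begins. get_calibration takes no time and is no camera call.
- manip.sign_off(): hands the job in, once; it reports no verdict.
The state is a dict: "clock": time; "joints": joint angles; "qd": joint speeds; "effort": joint torques, N m; "eef_pos": TCP position; "eef_rot": TCP orientation; "wrist_force": force on the tool from outside, world axes, zero at the start; "moment": the same for the moment, N m; "finger_gap": finger opening in mm.
Only numpy, scipy, OpenCV 4.12 (cv2) and the standard library are available. Lean on these libraries where they do the work, as an engineer would, in place of code of your own. Each camera call takes 0.05 s, during which the arm holds its last target. There are 200 camera calls.

## Task

Make up the wash stack on the base with the blue ends: first the carrier with green ends, on it the yellow one, on that the white one, and last the steel cover with the black handle on top, each set squarely and centred on the one below, lengthways along the base. Keep the carriers level while you carry them. The carrier with red ends is a reject: leave it where it is, and do not push the loupe, vial or weight about.

Things in the scene. Friction and masses are not known exactly. Their poses are not given: they have to be found in the camera images.
- carrier_green: Black block 120 x 46 x 30 mm (x, y, z), two rows of brass pins 11 mm out of its top, a green block 14 mm long across each end, tops 44 mm above the underside. 250 g, loose. Origin: centre of underside; x lengthways, z up; either way round alike. Grip across the 46 mm width at mid-length. What is stacked on it rests on the end blocks, 44 mm above its underside.
- carrier_yellow: Black block 120 x 46 x 30 mm (x, y, z), two rows of brass pins 11 mm out of its top, a yellow block 14 mm long across each end, tops 44 mm above the underside. 250 g, loose. Origin: centre of underside; x lengthways, z up; either way round alike. Grip across the 46 mm width at mid-length. What is stacked on it rests on the end blocks, 44 mm above its underside.
- carrier_white: Black block 120 x 46 x 30 mm (x, y, z), two rows of brass pins 11 mm out of its top, a white block 14 mm long across each end, tops 44 mm above the underside. 250 g, loose. Origin: centre of underside; x lengthways, z up; either way round alike. Grip across the 46 mm width at mid-length. What is stacked on it rests on the end blocks, 44 mm above its underside.
- carrier_red: Reject, not used. Black block 120 x 46 x 30 mm (x, y, z), two rows of brass pins 11 mm out of its top, a red block 14 mm long across each end, tops 44 mm above the underside. 250 g, loose. Origin: centre of underside; x lengthways, z up; either way round alike.
- cover: Stack cover: a steel plate 120 x 46 x 6 mm with a black bar handle along its middle, 60 mm long (x), 14 mm thick (y), from 6 to 40 mm above the underside. About 200 g, loose. Origin: centre of the underside; x along the length, z up. Grip the handle across its 14 mm thickness. On a carrier it rests on the two end blocks, 44 mm above that carrier's underside.
- base_blue: Wash base, where the stack is built: a flat aluminium block 150 x 50 x 20 mm (x, y, z), the last 15 mm at each end blue, fixed to the bench. Top flat, 20 mm above the bench. Origin: centre of the underside (bench height); x along the length, z up.
- base_plain: Another base, not used in this job: a flat aluminium block 150 x 50 x 20 mm (x, y, z), the last 15 mm at each end black, fixed to the bench. Top flat, 20 mm above the bench. Origin: centre of the underside (bench height); x along the length, z up.
- loupe: Small black eyepiece loupe with an orange ring on top, 28 mm diameter, 28 mm tall, standing loose on the bench. Origin: centre of the underside. Not to be pushed about.
- vial: Small amber glass vial with a white cap, 27 mm diameter, 42 mm tall, standing loose. Origin: centre of the underside. Not to be pushed about.
- weight: Brass check weight with a knob, 28 mm diameter, 36 mm tall, standing loose. Origin: centre of the underside. Not to be pushed about.
Not all that is in view belongs to the job. Leave any pink look-alike of the carrier_white alone. Leave any pink look-alike of the carrier_green alone.

How it is judged:
By the outcome, as a careful person would: the job done as asked, in the order asked, and still so for the second after the job is handed in, with the robot touching nothing.
It also fails if it takes over 112 s, if anything falls off the work surface, if the arm or the gripper's body presses on something with over 40 N, if the wrist force passes 120 N, or if a joint passes its speed limit or range.

## Working session

There is one attempt and no reset: what is moved stays moved. The work goes in short steps, Python scripts to look and compute and a shell command to move; the robot and the scene stay as the last step left them, time stands still between calls to the robot, and variables do not carry over. Pictures are saved under pics/ and viewed, about 12 in all and at most 16, crops included, and the job is handed in when it is done.

```bash
ls; mkdir -p pics; python3 - <<'E'
from cell import read_state, cams
import cv2
print(read_state())
for n in("top","side"):
    c=cams.get_calibration(n);print(n,c)
    cv2.imwrite(f"pics/{n}0.png",cams.camera(n)[:,:,::-1])
E
```

```text
pics
{'clock': 0.0, 'joints': array([ 1.15238839e+00,  3.00474504e-01,  1.52162175e+00, -3.90091924e-07,
        1.32066530e+00, -6.65576511e-02]), 'qd': array([ 1.20346494e-03, -2.02804468e-03, -4.72750549e-04, -6.96189084e-05,
        2.90052479e-07, -1.88155811e-03]), 'effort': array([-5.75506929e-04, -5.31810665e+01, -3.52729046e+01,  7.08401855e-02,
        2.43904372e-02, -1.34328266e-04]), 'eef_pos': array([189.42387265, 516.07253776, 212.86724783]), 'eef_rot': array([-3.14042632e+00, -7.73645571e-05,  2.78974242e+00]), 'wrist_force': array([ 0.36970034,  0.49508805, -0.24640159]), 'moment': array([-0.02144533,  0.09290314,  0.0259376 ]), 'finger_gap': 93.91207983679374}
top {'vertical_fov': 51.2244121262421, 'cx': 320.7136436540753, 'cy': 196.4723444300356, 'R': array([[ 0.04031582, -0.99917184,  0.00550255],
       [-0.97757303, -0.04058236, -0.20664955],
       [ 0.20670171,  0.0029521 , -0.97839955]]), 't': array([ -55.14418529,  499.35322561, 1060.58027053])}
side {'vertical_fov': 46.61787641494054, 'cx': 324.25975959973385, 'cy': 199.13162228396044, 'R': array([[-0.98206231, -0.18751178,  0.01982299],
       [-0.11870884,  0.53316615, -0.83764078],
       [ 0.14649857, -0.8249686 , -0.54586169]]), 't': array([ 462.16762875,   98.84325845, 1059.32603202])}
```

View pics/top0.png

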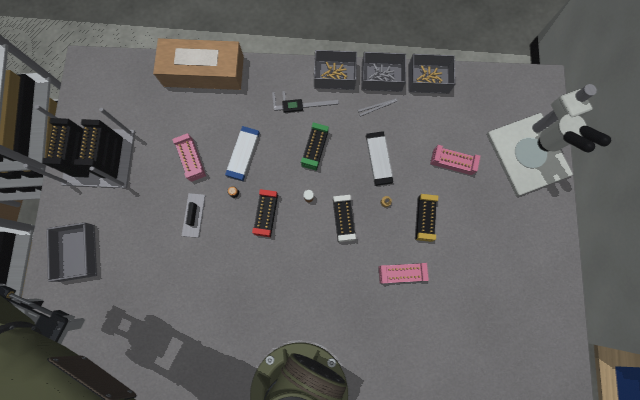

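View pics/side0.png

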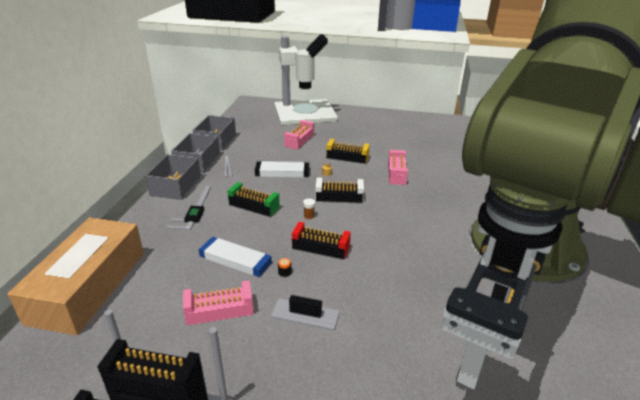

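Top view: green (315,146), yellow (427,217), white ends (344,218), red (265,213), blue base (242,153), plain base (379,158), cover (193,215), loupe (233,192), vial (308,196), weight (387,202). Pink look-alikes are at (188,157), (456,159) and (404,273). Next I'll measure by masks in both views.

```bash
cat > h.py <<'E'
import numpy as np, cv2
from cell import read_state, cams
def cal(n):
    c=cams.get_calibration(n); f=200/np.tan(np.radians(c["vertical_fov"])/2)
    return f,c["cx"],c["cy"],np.array(c["R"]),np.array(c["t"])
def cast(n,uv,z):
    f,cx,cy,R,t=cal(n); C=-R.T@t; uv=np.atleast_2d(uv).astype(float)
    d=np.c_[(uv[:,0]-cx)/f,(uv[:,1]-cy)/f,np.ones(len(uv))]@R
    return (C+d*((z-C[2])/d[:,2])[:,None])[:,:2]
def proj(n,X):
    f,cx,cy,R,t=cal(n); p=np.atleast_2d(X)@R.T+t
    return np.c_[f*p[:,0]/p[:,2]+cx,f*p[:,1]/p[:,2]+cy]
HSV=dict(green=((50,120,50),(75,255,255)),yellow=((20,150,90),(30,255,255)),red=((0,190,90),(5,255,255)),
 blue=((100,120,60),(120,255,255)),white=((0,0,165),(179,40,255)))
def blobs(im,name,box,amin=15):
    x0,y0,x1,y1=box; m=np.zeros(im.shape[:2],np.uint8)
    m[y0:y1,x0:x1]=cv2.inRange(cv2.cvtColor(im,cv2.COLOR_RGB2HSV),*HSV[name])[y0:y1,x0:x1]
    n,l,s,c=cv2.connectedComponentsWithStats(m)
    return sorted([(s[i,4],c[i],cv2.minAreaRect(np.argwhere(l==i)[:,::-1].astype(np.float32))) for i in range(1,n) if s[i,4]>=amin],key=lambda b:-b[0])
E
python3 - <<'E'
from h import *
for n in("top","side"):
    f,cx,cy,R,t=cal(n);print(n,"C",(-R.T@t).round(),"f",round(f))
T={"green":(295,115,335,175),"yellow":(405,185,450,250),"white":(325,185,365,250),"red":(245,180,285,245),"blue":(215,115,270,190)}
S={"green":(220,175,290,220),"yellow":(320,130,380,170),"white":(310,170,370,210),"red":(285,215,360,265),"blue":(190,230,280,280)}
for n,B in(("top",T),("side",S)):
    im=cams.camera(n)
    for k,b in B.items():
        z=20 if k=="blue" else 44
        bl=blobs(im,k,b)
        print(n,k,[(int(a),c.round(1).tolist(),np.round(r[1],1).tolist()) for a,c,r in bl])
        if len(bl)>=2:
            p=cast(n,[bl[0][1],bl[1][1]],z); d=p[1]-p[0]
            print("   mid",p.mean(0).round(1),"len",np.linalg.norm(d).round(1),"yaw",np.degrees(np.arctan2(d[1],d[0])).round(1))
im=cams.camera("top")[90:290,140:480]
cv2.imwrite("pics/crop.png",cv2.resize(im,(790,465),interpolation=cv2.INTER_CUBIC)[:,:,::-1])
E
```

```text
top C [ 271.  -38. 1141.] f 417
side C [310. 908. 652.] f 464
top green [(125, [309.4, 163.4], [16.0, 8.2]), (88, [319.9, 127.2], [15.6, 5.7])]
   mid [647.  -12.3] len 108.6 yaw -12.9
top yellow [(65, [428.7, 196.8], [16.3, 4.4]), (52, [427.1, 235.7], [16.0, 5.6])]
   mid [ 461.6 -322.3] len 105.3 yaw 177.0
top white [(81, [341.8, 197.5], [4.7, 16.3]), (80, [346.6, 236.7], [4.7, 16.7])]
   mid [449.9 -99.3] len 106.1 yaw -171.4
top red []
top blue [(95, [234.5, 174.8], [17.7, 5.2]), (82, [249.8, 130.1], [17.4, 4.5])]
   mid [625.7 190.7] len 136.5 yaw -13.8
side green [(212, [272.0, 202.5], [16.2, 18.1]), (110, [234.0, 189.3], [7.5, 16.9])]
   mid [645.2  12. ] len 113.4 yaw -18.7
side yellow [(81, [364.6, 149.9], [8.9, 14.0]), (67, [331.0, 144.5], [9.9, 10.6]), (31, [326.3, 167.4], [4.0, 7.0])]
   mid [ 459. -297.] len 101.2 yaw -6.9
side white [(88, [318.4, 183.2], [6.5, 13.7]), (85, [360.2, 184.9], [13.0, 6.0]), (36, [311.6, 202.0], [9.0, 4.0])]
   mid [449.5 -87.5] len 105.9 yaw -171.8
side red [(165, [344.1, 241.6], [10.2, 23.9]), (113, [297.6, 230.5], [7.0, 17.5])]
   mid [454.3 132.7] len 105.8 yaw -9.2
side blue [(211, [262.0, 265.0], [9.7, 24.1]), (96, [205.7, 246.1], [7.3, 22.5])]
   mid [625.7 205.8] len 139.5 yaw -13.7
```

View pics/crop.png

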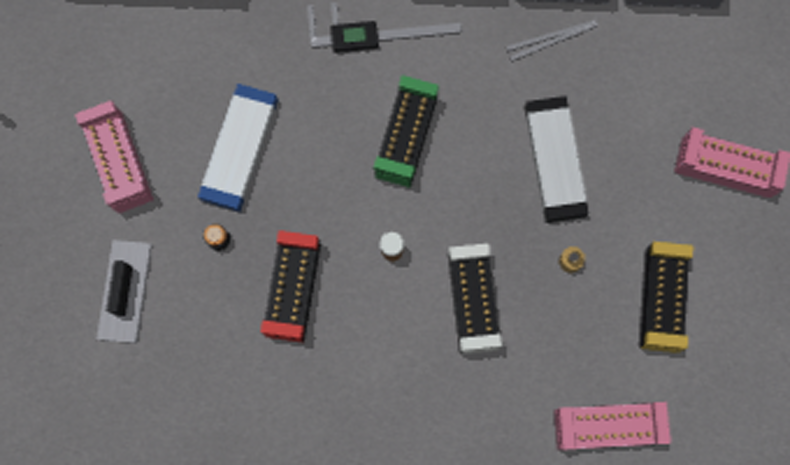

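Target carriers, by top-view pixel: green (315,146), yellow (427,217), white (344,218). The look-alikes at (188,157), (456,159) and (404,273) are pink all over and red is (265,213), so the crop confirms the three.

```bash
cat >> h.py <<'E'
def togo(x,y,z,yaw):
    s=read_state(); p=s["eef_pos"]; w=s["eef_rot"][2]
    d=np.array([x,y,z])-p; t=(np.degrees(w)-yaw+90)%180-90
    print("t %.2f pos %s yaw %.2f rot %s gap %.1f F %s"%(s["clock"],p.round(1),np.degrees(w),np.degrees(s["eef_rot"][:2]).round(2),s["finger_gap"],s["wrist_force"].round(1)))
    print("  dx %.4f dy %.4f dz %.4f turn %.1f"%((np.cos(w)*d[0]+np.sin(w)*d[1])/1e3,(np.sin(w)*d[0]-np.cos(w)*d[1])/1e3,-d[2]/1e3,t))
E
python3 -c "
from h import *
togo(648.5,-12.6,120,167.1)
im=cams.camera('top')
# cover plate / handle
x0,y0,x1,y1=175,185,215,245
g=cv2.cvtColor(im,cv2.COLOR_RGB2GRAY)[y0:y1,x0:x1]
h=cv2.cvtColor(im,cv2.COLOR_RGB2HSV)[y0:y1,x0:x1]
for nm,m,z in(('plate',g>115,6),('handle',g<35,38)):
    n,l,s,c=cv2.connectedComponentsWithStats(m.astype('uint8'))
    i=1+s[1:,4].argmax(); r=cv2.minAreaRect(np.argwhere((l==i))[:,::-1].astype(np.float32)); q=cv2.boxPoints(r)+[x0,y0]
    w=cast('top',q,z);print(nm,s[i],c[i]+[x0,y0],w.mean(0).round(1),[np.linalg.norm(w[k]-w[k-1]).round(1) for k in(1,2)],[np.degrees(np.arctan2(*(w[k]-w[k-1])[::-1])).round(1) for k in(1,2)])
print(np.median(g))
"
```

```text
t 0.25 pos [189.5 516.2 213.2] yaw 159.84 rot [-179.97   -0.  ] gap 94.4 F [-0.3  0.6 -0.6]
  dx -0.6131 dy -0.3382 dz 0.0932 turn -7.3
plate [  0   0  35  60 608] [191.39638158 216.32072368] [446.7 321. ] [np.float64(173.1), np.float64(69.4)] [np.float64(-8.7), np.float64(-102.8)]
handle [14 18  8 23 89] [192.96629213 214.5505618 ] [441.8 304.4] [np.float64(59.0), np.float64(11.8)] [np.float64(-4.7), np.float64(-98.5)]
114.0
```

```bash
python3 -m handwheel '[[-0.204,-0.113,0,0],[-0.204,-0.113,0,0],[-0.204,-0.113,0,0],[-0.204,-0.113,0,0],[-0.204,-0.113,0,0]]' 0 40
python3 -m handwheel '[[-0.204,-0.113,0,0],[-0.204,-0.113,0,0],[-0.204,-0.113,0,0],[-0.204,-0.113,0,0],[-0.204,-0.113,0,0]]'
python3 -c "
from h import *
togo(648.5,-12.6,100,167.1)"
```

```text
clock: 0.92
eef_pos: [343.5, 338.1, 213.4]
eef_rot: [-3.141, 0.0, 2.786]
wrist_force: [-0.7, 0.7, -0.3]
finger_gap: 94.1
clock: 1.55
eef_pos: [496.5, 160.0, 213.1]
eef_rot: [-3.141, -0.0, 2.783]
wrist_force: [-0.0, 0.5, -0.6]
finger_gap: 93.9
t 1.55 pos [496.5 160.  213.1] yaw 159.48 rot [-1.7997e+02 -1.0000e-02] gap 93.9 F [-0.   0.5 -0.6]
  dx -0.2029 dy -0.1084 dz 0.1131 turn -7.6
```

```bash
python3 -m handwheel '[[-0.203,-0.108,0.05,-7.6],[-0.203,-0.108,0.05,-7.6],[-0.203,-0.108,0.11,-7.6],[-0.203,-0.108,0.11,-7.6],[-0.203,-0.108,0.11,-7.6]]'
python3 -c "
from h import *
togo(648.5,-12.6,14,167.1)
cv2.imwrite('pics/side1.png',cv2.resize(cams.camera('side')[80:280,150:470],(800,500))[:,:,::-1])"
```

```text
clock: 2.17
eef_pos: [648.3, -12.4, 99.6]
eef_rot: [-3.14, -0.005, 2.915]
wrist_force: [-1.3, 0.3, -0.0]
finger_gap: 94.3
t 2.17 pos [648.3 -12.4  99.6] yaw 167.03 rot [-179.93   -0.29] gap 94.3 F [-1.3  0.3 -0. ]
  dx -0.0002 dy -0.0002 dz 0.0856 turn -0.1
```

View pics/side1.png

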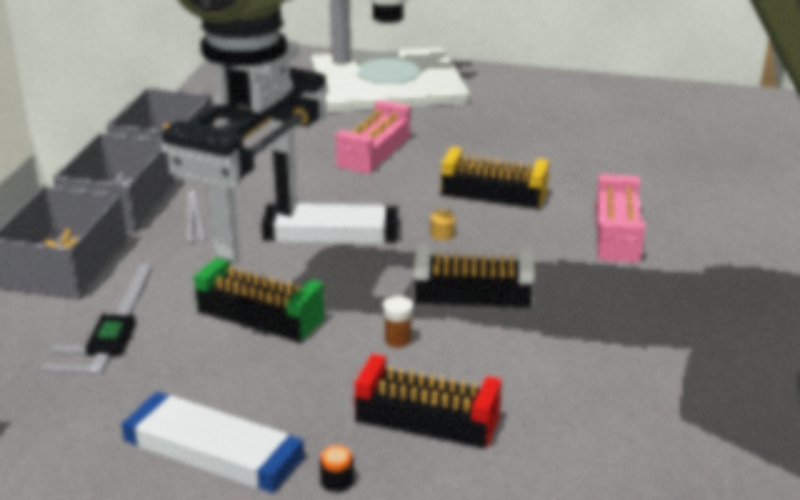

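Crop: the fingertips are at (225,250) and (285,210), and the point 85 mm below their midpoint falls on the green carrier at (260,300). Going down.

```bash
python3 -m handwheel '[[0,0,0.05,0],[0,0,0.085,0],[0,0,0.085,0],[0,0,0.085,0]]'
python3 -m handwheel '[[0,0,0,0],[0,0,0,0],[0,0,0,0],[0,0,0,0],[0,0,0,0]]' 1 40
python3 -m handwheel '[[0,0,0,0],[0,0,0,0],[0,0,0,0]]'
python3 -c "
from h import *
togo(626.5,190.5,120,166.2)"
```

```text
clock: 2.72
eef_pos: [649.2, -11.1, 18.1]
eef_rot: [-3.141, -0.001, 2.917]
wrist_force: [-0.2, -0.4, 0.9]
finger_gap: 94.0
clock: 3.35
eef_pos: [649.2, -11.2, 18.0]
eef_rot: [-3.141, -0.001, 2.917]
wrist_force: [0.5, 0.1, 0.3]
finger_gap: 47.4
clock: 3.72
eef_pos: [649.2, -11.1, 18.0]
eef_rot: [-3.141, -0.001, 2.917]
wrist_force: [-0.5, 0.2, 0.9]
finger_gap: 45.6
t 3.73 pos [649.2 -11.1  18. ] yaw 167.11 rot [-1.7998e+02 -5.0000e-02] gap 45.6 F [-0.5  0.2  0.9]
  dx 0.0671 dy 0.1915 dz -0.1020 turn 0.9
```

```bash
python3 -m handwheel '[[0,0,-0.03,0],[0,0,-0.06,0],[0,0,-0.06,0]]'
python3 -m handwheel '[[0.025,0.06,-0.02,0],[0.05,0.12,-0.02,0],[0.067,0.17,-0.02,0.9],[0.067,0.1915,-0.02,0.9],[0.067,0.1915,-0.02,0.9]]'
python3 -c "
from h import *
togo(626.5,190.5,40,166.2)
for n in('top','side'):
    im=cams.camera(n); cv2.imwrite(f'pics/{n}2.png',im[:,:,::-1])
T=(200,80,290,200)
im=cams.camera('top')
z=44+read_state()['eef_pos'][2]-18
for a,c,r in blobs(im,'green',T): print('green',a,c.round(1),np.round(r[1],1),cast('top',c,z).round(1))
"
```

```text
clock: 4.1
eef_pos: [650.2, -11.2, 79.7]
eef_rot: [3.142, 0.003, 2.917]
wrist_force: [0.5, 0.2, -3.0]
finger_gap: 45.5
clock: 4.72
eef_pos: [627.2, 191.2, 97.8]
eef_rot: [-3.141, 0.001, 2.903]
wrist_force: [-0.3, 0.2, -2.2]
finger_gap: 45.7
t 4.72 pos [627.2 191.2  97.8] yaw 166.32 rot [-1.7995e+02  6.0000e-02] gap 45.7 F [-0.3  0.2 -2.2]
  dx 0.0005 dy -0.0009 dz 0.0578 turn 0.1
```

View pics/top2.png

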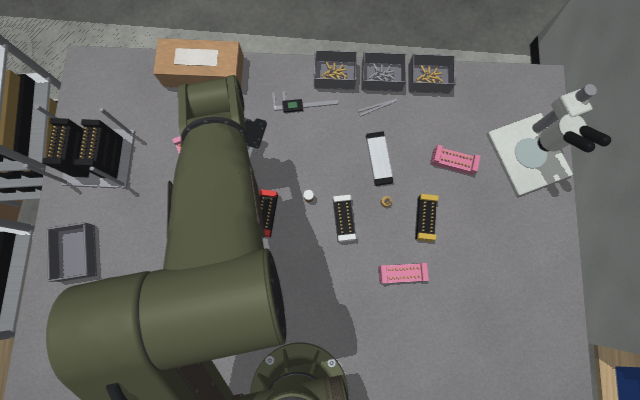

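The arm hides the base in the top view at (240,150), so I'll place it, back off and check.

```bash
python3 -m handwheel '[[0,-0.001,0.04,0],[0,-0.001,0.056,0],[0,-0.001,0.056,0],[0,-0.001,0.056,0]]'
python3 -m handwheel '[[0,0,0.002,0],[0,0,0.002,0]]'
```

```text
clock: 5.38
eef_pos: [628.1, 187.8, 44.0]
eef_rot: [3.141, 0.003, 2.899]
wrist_force: [-0.1, -0.1, -2.5]
finger_gap: 45.6
clock: 5.62
eef_pos: [628.4, 187.9, 42.7]
eef_rot: [3.141, 0.004, 2.899]
wrist_force: [-0.7, -1.0, -2.6]
finger_gap: 45.6
```

```bash
python3 -c "
from h import *
togo(626.5,190.5,38,166.2)
cv2.imwrite('pics/side3.png',cv2.resize(cams.camera('side')[160:300,150:330],(800,622))[:590,:,::-1])"
```

```text
t 5.62 pos [628.4 187.9  42.7] yaw 166.12 rot [179.97   0.23] gap 45.6 F [-0.7 -1.  -2.6]
  dx 0.0024 dy 0.0021 dz 0.0047 turn -0.1
```

View pics/side3.png

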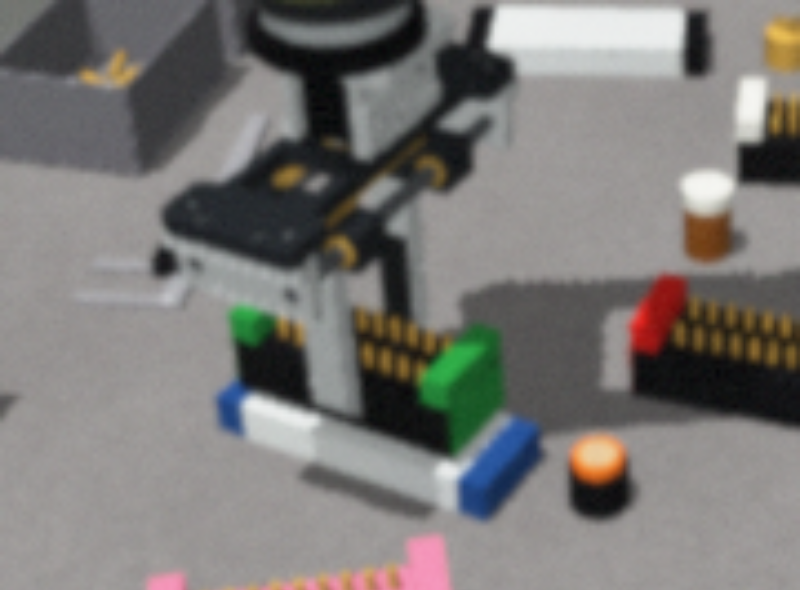

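The green carrier hovers level over the base at crop (370,390), with even blue margins left and right. I'll correct by about 2–3 mm and lower.

```bash
python3 -m handwheel '[[0.0024,0.002,0,0],[0.0024,0.002,0,0],[0.0024,0.002,0.002,0],[0.0024,0.002,0.003,0]]'
python3 -c "
from h import *
togo(626.5,190.5,38,166.2)"
```

```text
clock: 6.18
eef_pos: [626.4, 190.4, 39.3]
eef_rot: [3.141, 0.004, 2.899]
wrist_force: [-0.2, -0.1, -2.8]
finger_gap: 45.5
t 6.17 pos [626.4 190.4  39.3] yaw 166.12 rot [179.98   0.2 ] gap 45.5 F [-0.2 -0.1 -2.8]
  dx -0.0001 dy 0.0001 dz 0.0013 turn -0.1
```

```bash
python3 -m handwheel '[[0,0,0.001,0],[0,0,0.0015,0],[0,0,0.0015,0]]'
python3 -m handwheel '[[0,0,0,0],[0,0,0,0],[0,0,0,0],[0,0,0,0],[0,0,0,0]]' 0
python3 -m handwheel '[[0,0,-0.03,0],[0,0,-0.09,0],[0,0,-0.15,0],[0,0,-0.15,0],[0,0,-0.15,0]]'
python3 -c "
from h import *
togo(462,-322,120,177)"
```

```text
clock: 6.55
eef_pos: [626.5, 190.3, 38.0]
eef_rot: [3.141, 0.004, 2.899]
wrist_force: [-1.1, -1.3, 0.6]
finger_gap: 45.7
clock: 7.18
eef_pos: [626.5, 190.3, 38.0]
eef_rot: [3.141, 0.004, 2.899]
wrist_force: [0.5, 0.1, -0.0]
finger_gap: 91.7
clock: 7.8
eef_pos: [625.6, 190.3, 187.2]
eef_rot: [-3.142, 0.003, 2.899]
wrist_force: [1.0, 0.4, -1.2]
finger_gap: 94.1
t 7.80 pos [625.6 190.3 187.2] yaw 166.12 rot [-1.8e+02  1.7e-01] gap 94.1 F [ 1.   0.4 -1.2]
  dx 0.0359 dy -0.5366 dz 0.0672 turn -10.9
```

```bash
python3 -m handwheel '[[0.018,-0.268,0,0],[0.018,-0.268,0,0],[0.018,-0.268,0,0],[0.018,-0.268,0,0],[0.018,-0.268,0,0]]'
python3 -m handwheel '[[0.018,-0.268,0,-10.9],[0.018,-0.268,0,-10.9],[0.018,-0.268,0,-10.9],[0.018,-0.268,0.067,-10.9],[0.018,-0.268,0.067,-10.9]]'
python3 -c "
from h import *
togo(462,-322,14,177)
im=cams.camera('top'); B=(200,90,290,200)
for k,z in(('blue',20),('green',64)):
    bl=blobs(im,k,B); print(k,[(int(a),c.round(1).tolist(),np.round(r[1],1).tolist()) for a,c,r in bl])
    p=cast('top',[bl[0][1],bl[1][1]],z); d=p[1]-p[0]; print(p.mean(0).round(1),np.linalg.norm(d).round(1),np.degrees(np.arctan2(d[1],d[0])).round(1))
cv2.imwrite('pics/top4.png',cv2.resize(im[100:200,190:310],(720,600),interpolation=cv2.INTER_CUBIC)[:,:,::-1])
cv2.imwrite('pics/side4.png',cv2.resize(cams.camera('side')[200:310,160:320],(800,550),interpolation=cv2.INTER_CUBIC)[:,:,::-1])
"
```

```text
clock: 8.43
eef_pos: [542.3, -68.1, 185.7]
eef_rot: [-3.141, 0.0, 2.896]
wrist_force: [0.4, 0.4, -0.9]
finger_gap: 94.1
clock: 9.05
eef_pos: [458.8, -324.6, 116.3]
eef_rot: [3.141, -0.002, 3.086]
wrist_force: [-0.0, 0.3, -0.5]
finger_gap: 93.9
t 9.05 pos [ 458.8 -324.6  116.3] yaw 176.82 rot [ 1.7995e+02 -9.0000e-02] gap 93.9 F [-0.   0.3 -0.5]
  dx -0.0031 dy 0.0028 dz 0.1023 turn -0.2
blue [(102, [234.6, 175.0], [18.0, 5.7])]Traceback (most recent call last):
  File "<string>", line 7, in <module>
    p=cast('top',[bl[0][1],bl[1][1]],z); d=p[1]-p[0]; print(p.mean(0).round(1),np.linalg.norm(d).round(1),np.degrees(np.arctan2(d[1],d[0])).round(1))
                           ~~^^^
IndexError: list index out of range
```

```bash
python3 -c "
from h import *
im=cams.camera('top'); B=(200,90,290,200)
bl=blobs(im,'green',B); print([(int(a),c.round(1).tolist(),np.round(r[1],1).tolist()) for a,c,r in bl])
p=cast('top',[bl[0][1],bl[1][1]],64); d=p[1]-p[0]; print(p.mean(0).round(1),np.linalg.norm(d).round(1),np.degrees(np.arctan2(d[1],d[0])).round(1))
a=cv2.resize(im[110:190,200:280],(400,400),interpolation=cv2.INTER_CUBIC)
b=cv2.resize(cams.camera('side')[220:290,185:285],(400,280),interpolation=cv2.INTER_CUBIC)
cv2.imwrite('pics/c4.png',np.hstack([a,cv2.copyMakeBorder(b,0,120,0,0,0)])[:,:,::-1])
"
```

```text
[(91, [246.9, 129.5], [16.1, 5.5]), (48, [235.2, 168.1], [15.1, 5.3])]
[621.8 185.5] 112.4 168.3
```

View pics/c4.png

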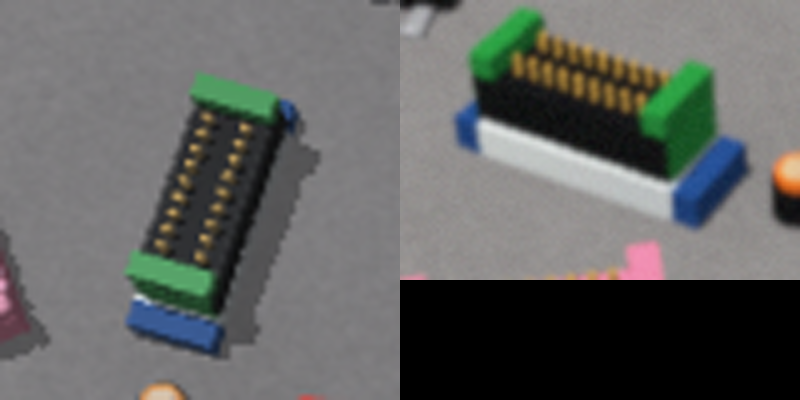

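```bash
python3 -c "
from h import *
im=cams.camera('top'); h=cv2.cvtColor(im,cv2.COLOR_RGB2HSV)
print(h[158:176,235].tolist()); print(h[124:136,247].tolist())
HSV['green']=((50,100,115),(80,255,255))
bl=blobs(im,'green',(200,90,290,200)); print([(int(a),c.round(1).tolist(),np.round(r[1],1).tolist()) for a,c,r in bl])
p=cast('top',[bl[0][1],bl[1][1]],64); d=p[1]-p[0]; print(p.round(1),p.mean(0).round(1),np.linalg.norm(d).round(1),np.degrees(np.arctan2(d[1],d[0])).round(1))
"
```

```text
[[110, 15, 51], [105, 20, 51], [110, 16, 48], [98, 19, 53], [68, 89, 97], [67, 118, 162], [67, 119, 163], [67, 119, 163], [67, 119, 163], [67, 119, 157], [67, 131, 68], [67, 127, 58], [66, 124, 68], [71, 62, 91], [109, 115, 100], [109, 155, 148], [109, 156, 149], [109, 156, 150]]
[[135, 4, 128], [135, 4, 126], [68, 53, 135], [67, 123, 156], [67, 123, 156], [67, 122, 157], [67, 123, 156], [67, 123, 133], [67, 131, 66], [72, 75, 34], [120, 16, 49], [120, 11, 48]]
[(82, [233.4, 164.3], [16.2, 4.9]), (78, [246.2, 128.6], [15.9, 4.8])]
[[577.1 202.5]
 [679.6 176.2]] [628.3 189.4] 105.9 -14.4
```

```bash
cat >> h.py <<'E'
def pair(im,k,box,z,lo):
    HSV[k]=(HSV[k][0][:1]+lo,HSV[k][1]) ; bl=blobs(im,k,box)[:2]
    p=cast('top',[b[1] for b in bl],z); d=p[1]-p[0]
    print(k,[(int(b[0]),b[1].round(1).tolist(),np.round(b[2][1],1).tolist()) for b in bl],"mid",p.mean(0).round(1),"len %.1f yaw %.1f"%(np.linalg.norm(d),np.degrees(np.arctan2(d[1],d[0]))))
E
python3 -c "
from h import *
im=cv2.imread('pics/top0.png')[:,:,::-1].copy()
pair(im,'blue',(215,115,270,190),20,(120,115))
pair(im,'green',(295,115,335,175),44,(100,115))
pair(im,'yellow',(405,185,450,250),44,(120,130))
pair(im,'white',(325,185,365,250),44,(0,165))
h=cv2.cvtColor(im,cv2.COLOR_RGB2HSV); print(h[228:246,427].tolist()); print(h[190:250:2,185].tolist());print(h[216,180:210].tolist())
"
```

```text
blue [(77, [249.2, 130.0], [16.2, 4.5]), (77, [234.1, 174.3], [16.8, 4.4])] mid [626.7 192.1] len 135.5 yaw 166.2
green [(75, [309.3, 161.3], [15.9, 4.5]), (69, [319.8, 126.2], [15.5, 4.3])] mid [651.4 -11.7] len 105.9 yaw -13.4
yellow [(90, [427.0, 235.8], [17.1, 5.1]), (83, [428.9, 196.7], [16.6, 4.7])] mid [ 461.5 -322.4] len 106.0 yaw -3.5
white [(82, [341.7, 197.5], [4.7, 17.0]), (80, [346.6, 236.7], [4.7, 16.7])] mid [449.9 -99.2] len 106.1 yaw -171.2
[[120, 15, 34], [120, 23, 34], [113, 29, 35], [110, 23, 34], [120, 8, 34], [23, 121, 82], [23, 148, 177], [23, 150, 177], [23, 149, 178], [23, 150, 177], [23, 149, 171], [23, 149, 87], [22, 144, 83], [23, 43, 78], [120, 3, 78], [150, 2, 111], [135, 4, 115], [135, 4, 115]]
[[120, 2, 112], [135, 4, 115], [150, 2, 114], [0, 0, 113], [135, 4, 114], [135, 4, 116], [150, 2, 116], [135, 4, 117], [150, 5, 113], [135, 4, 115], [130, 6, 124], [120, 9, 145], [120, 8, 152], [120, 10, 154], [116, 13, 158], [120, 11, 159], [116, 13, 133], [111, 11, 158], [116, 11, 157], [116, 11, 157], [113, 13, 156], [116, 11, 156], [116, 11, 156], [120, 9, 110], [150, 4, 116], [150, 2, 116], [150, 4, 117], [150, 2, 117], [120, 2, 114], [0, 0, 116]]
[[150, 4, 117], [135, 4, 117], [120, 2, 115], [140, 7, 117], [120, 4, 125], [120, 10, 154], [115, 12, 132], [113, 14, 74], [110, 16, 47], [120, 16, 48], [120, 10, 51], [105, 16, 32], [120, 14, 18], [0, 0, 16], [150, 16, 16], [113, 15, 66], [114, 14, 88], [120, 11, 92], [113, 11, 91], [111, 12, 148], [120, 11, 157], [120, 11, 118], [105, 6, 81], [150, 2, 108], [135, 4, 114], [165, 4, 117], [150, 4, 117], [135, 4, 116], [135, 4, 114], [150, 4, 116]]
```

With bright top faces only, the end-block spacings come out right at 105.9 mm, against 106 expected. They put green about 2.2 mm off both lengthways and sideways, so I'll go back and mend it before stacking. The camera-to-robot offset is about (2, -0.8) mm.

```bash
python3 -c "
from h import *
togo(626.5,190.3,150,166.1)"
```

```text
t 9.25 pos [ 459.6 -323.2  117.5] yaw 176.81 rot [ 1.7993e+02 -1.0000e-01] gap 93.9 F [ 1.1 -0.2  0.7]
  dx -0.1381 dy 0.5220 dz -0.0325 turn 10.7
```

```bash
python3 -m handwheel '[[-0.069,0.261,-0.033,0],[-0.069,0.261,-0.033,0],[-0.069,0.261,-0.033,0],[-0.069,0.261,-0.033,0],[-0.069,0.261,-0.033,0]]'
python3 -m handwheel '[[-0.069,0.261,0,10.7],[-0.069,0.261,0,10.7],[-0.069,0.261,0,10.7],[-0.069,0.261,0,10.7],[-0.069,0.261,0,10.7]]'
python3 -c "
from h import *
togo(626.5,190.3,38,166.1)"
```

```text
clock: 9.88
eef_pos: [544.1, -61.9, 152.0]
eef_rot: [3.14, 0.0, 3.091]
wrist_force: [-0.5, -0.5, -0.3]
finger_gap: 94.0
clock: 10.5
eef_pos: [625.8, 200.3, 152.9]
eef_rot: [3.139, 0.0, 2.908]
wrist_force: [0.4, -0.5, -0.3]
finger_gap: 93.8
t 10.50 pos [625.8 200.3 152.9] yaw 166.64 rot [1.7988e+02 3.0000e-02] gap 93.8 F [ 0.4 -0.5 -0.3]
  dx -0.0030 dy -0.0096 dz 0.1149 turn 0.5
```

```bash
python3 -m handwheel '[[-0.003,-0.0096,0,0.5],[-0.003,-0.0096,0.05,0.5],[-0.003,-0.0096,0.1,0.5],[-0.003,-0.0096,0.114,0.5],[-0.003,-0.0096,0.114,0.5]]'
python3 -c "
from h import *
togo(626.5,190.3,39,166.1)"
```

```text
clock: 11.12
eef_pos: [626.7, 190.4, 39.7]
eef_rot: [3.139, 0.001, 2.9]
wrist_force: [-0.6, 0.3, 0.5]
finger_gap: 94.2
t 11.12 pos [626.7 190.4  39.7] yaw 166.14 rot [1.7987e+02 4.0000e-02] gap 94.2 F [-0.6  0.3  0.5]
  dx 0.0002 dy -0.0002 dz 0.0007 turn 0.0
```

```bash
python3 -m handwheel '[[0,0,0,0],[0,0,0,0],[0,0,0,0],[0,0,0,0],[0,0,0,0]]' 1 40
python3 -m handwheel '[[0,0,0,0],[0,0,-0.003,0],[0.0024,0.0021,-0.005,-0.5],[0.0024,0.0021,-0.005,-0.5],[0.0024,0.0021,-0.005,-0.5]]'
python3 -c "
from h import *
togo(624.8,193,40,166.6)"
```

```text
clock: 11.75
eef_pos: [626.7, 190.5, 39.8]
eef_rot: [3.139, 0.001, 2.9]
wrist_force: [-0.4, -0.7, -0.2]
finger_gap: 47.7
clock: 12.38
eef_pos: [624.8, 193.1, 44.7]
eef_rot: [3.139, 0.0, 2.908]
wrist_force: [0.8, 0.3, -3.0]
finger_gap: 45.4
t 12.38 pos [624.8 193.1  44.7] yaw 166.64 rot [1.7988e+02 3.0000e-02] gap 45.4 F [ 0.8  0.3 -3. ]
  dx -0.0000 dy -0.0001 dz 0.0047 turn 0.0
```

```bash
python3 -m handwheel '[[0,0,0.003,0],[0,0,0.0048,0],[0,0,0.0055,0],[0,0,0.0055,0]]'
python3 -m handwheel '[[0,0,0,0],[0,0,0,0],[0,0,0,0],[0,0,0,0],[0,0,0,0]]' 0
python3 -m handwheel '[[0,0,-0.03,0],[0,0,-0.09,0],[0,0,-0.15,0],[0,0,-0.15,0],[0,0,-0.15,0]]'
python3 -c "
from h import *
togo(459.5,-321.6,120,176.5)"
```

```text
clock: 12.88
eef_pos: [624.8, 193.1, 39.7]
eef_rot: [3.14, 0.001, 2.908]
wrist_force: [-3.9, -1.0, 4.6]
finger_gap: 46.1
clock: 13.5
eef_pos: [624.8, 193.1, 39.7]
eef_rot: [3.14, 0.0, 2.908]
wrist_force: [-1.1, -0.5, -0.4]
finger_gap: 91.9
clock: 14.12
eef_pos: [624.3, 192.7, 188.9]
eef_rot: [3.14, -0.0, 2.908]
wrist_force: [-0.9, 0.3, -0.2]
finger_gap: 93.8
t 14.12 pos [624.3 192.7 188.9] yaw 166.64 rot [ 1.7991e+02 -2.0000e-02] gap 93.8 F [-0.9  0.3 -0.2]
  dx 0.0415 dy -0.5385 dz 0.0689 turn -9.9
```

```bash
python3 -m handwheel '[[0.021,-0.27,0,0],[0.021,-0.27,0,0],[0.021,-0.27,0,0],[0.021,-0.27,0,0],[0.021,-0.27,0,0]]'
python3 -m handwheel '[[0.021,-0.268,0,-9.9],[0.021,-0.268,0,-9.9],[0.021,-0.268,0,-9.9],[0.021,-0.268,0.067,-9.9],[0.021,-0.268,0.067,-9.9]]'
python3 -c "
from h import *
im=cams.camera('top')
pair(im,'green',(200,90,290,200),64,(100,115))
togo(459.5,-321.6,18,176.5)
"
```

```text
clock: 14.75
eef_pos: [539.9, -67.8, 186.9]
eef_rot: [3.14, -0.003, 2.906]
wrist_force: [0.6, 0.9, 0.7]
finger_gap: 94.0
clock: 15.38
eef_pos: [454.8, -324.5, 116.6]
eef_rot: [3.138, -0.005, 3.077]
wrist_force: [-0.4, -0.2, 1.1]
finger_gap: 94.1
green [(83, [232.6, 165.0], [16.2, 4.9]), (79, [245.2, 129.2], [15.9, 4.8])] mid [626.4 191.7] len 105.9 yaw -14.0
t 15.43 pos [ 452.5 -326.5  112.9] yaw 176.21 rot [179.67  -0.55] gap 94.0 F [-1.8 -2.5 -3.7]
  dx -0.0066 dy 0.0054 dz 0.0949 turn -0.3
```

Green is now at (626.4,191.7) against the base at (626.7,192.1). Now yellow.

```bash
python3 -m handwheel '[[-0.0066,0.0054,0,-0.3],[-0.0066,0.0054,0.01,-0.3],[-0.0066,0.0054,0.05,-0.3],[-0.0066,0.0054,0.05,-0.3],[-0.0066,0.0054,0.05,-0.3]]'
python3 -c "
from h import *
togo(459.5,-321.6,18,176.5);print(read_state()['joints'].round(2),read_state()['qd'].round(3))
"
```

```text
clock: 16.05
eef_pos: [459.8, -321.1, 64.2]
eef_rot: [3.137, -0.008, 3.082]
wrist_force: [0.6, -0.5, 0.7]
finger_gap: 94.0
t 16.05 pos [ 459.8 -321.1   64.2] yaw 176.56 rot [179.71  -0.49] gap 94.0 F [ 0.6 -0.5  0.7]
  dx 0.0002 dy -0.0006 dz 0.0462 turn 0.1
[-0.67  0.49  1.62 -0.    1.03 -2.18] [-0.006 -0.014 -0.007  0.    -0.005 -0.002]
```

```bash
python3 -m handwheel '[[0,-0.0005,0.03,0],[0,-0.0005,0.046,0],[0,-0.0005,0.046,0],[0,-0.0005,0.046,0]]'
python3 -m handwheel '[[0,0,0,0],[0,0,0,0],[0,0,0,0],[0,0,0,0],[0,0,0,0]]' 1 40
python3 -m handwheel '[[0,0,0,0],[0,0,0,0],[0,0,0,0]]'
python3 -m handwheel '[[0,0,-0.03,0],[0,0,-0.09,0],[0,0,-0.13,0],[0,0,-0.13,0],[0,0,-0.13,0]]'
python3 -c "
from h import *
togo(624.8,192.9,150,166.4)
"
```

```text
clock: 16.55
eef_pos: [459.8, -321.6, 19.2]
eef_rot: [3.137, -0.007, 3.082]
wrist_force: [1.1, -0.9, 0.3]
finger_gap: 94.2
clock: 17.18
eef_pos: [459.9, -321.7, 19.2]
eef_rot: [3.137, -0.007, 3.082]
wrist_force: [-1.2, -1.7, -0.5]
finger_gap: 47.5
clock: 17.55
eef_pos: [459.9, -321.7, 19.2]
eef_rot: [3.138, -0.007, 3.082]
wrist_force: [0.2, -0.5, 0.8]
finger_gap: 45.5
clock: 18.18
eef_pos: [460.3, -321.9, 147.8]
eef_rot: [3.136, -0.009, 3.082]
wrist_force: [-0.2, -0.9, -2.8]
finger_gap: 45.3
t 18.18 pos [ 460.3 -321.9  147.8] yaw 176.56 rot [179.7   -0.51] gap 45.3 F [-0.2 -0.9 -2.8]
  dx -0.1334 dy 0.5237 dz -0.0022 turn 10.2
```

```bash
python3 -m handwheel '[[-0.067,0.261,0,0],[-0.067,0.261,0,0],[-0.067,0.261,0,0],[-0.067,0.261,0,0],[-0.067,0.261,0,0]]'
python3 -m handwheel '[[-0.067,0.261,0,10.2],[-0.067,0.261,0,10.2],[-0.067,0.261,0,10.2],[-0.067,0.261,0,10.2],[-0.067,0.261,0,10.2]]'
python3 -c "
from h import *
togo(624.7,192.6,85,166.2)
"
```

```text
clock: 18.8
eef_pos: [542.6, -62.3, 146.7]
eef_rot: [3.136, -0.012, 3.085]
wrist_force: [-0.6, -0.9, -2.0]
finger_gap: 45.7
clock: 19.42
eef_pos: [624.1, 196.8, 145.2]
eef_rot: [3.139, -0.015, 2.909]
wrist_force: [-0.2, -0.4, -3.3]
finger_gap: 45.4
t 19.43 pos [624.1 196.8 145.2] yaw 166.66 rot [179.86  -0.89] gap 45.4 F [-0.2 -0.4 -3.3]
  dx -0.0016 dy -0.0040 dz 0.0602 turn 0.5
```

```bash
python3 -m handwheel '[[-0.0016,-0.004,0,0.5],[-0.0016,-0.004,0.02,0.5],[-0.0016,-0.004,0.055,0.5],[-0.0016,-0.004,0.055,0.5],[-0.0016,-0.004,0.055,0.5]]'
python3 -c "
from h import *
togo(624.7,192.6,84,166.2)
"
```

```text
clock: 20.05
eef_pos: [624.3, 192.0, 91.1]
eef_rot: [3.139, -0.015, 2.899]
wrist_force: [0.2, -0.6, -1.6]
finger_gap: 45.8
t 20.05 pos [624.3 192.   91.1] yaw 166.09 rot [179.85  -0.86] gap 45.8 F [ 0.2 -0.6 -1.6]
  dx -0.0002 dy 0.0006 dz 0.0071 turn -0.1
```

```bash
python3 -m handwheel '[[-0.0002,0.0006,0.003,0],[-0.0002,0.0006,0.006,0],[-0.0002,0.0006,0.007,0],[-0.0002,0.0006,0.008,0],[-0.0002,0.0006,0.0085,0]]'
python3 -m handwheel '[[0,0,0,0],[0,0,0,0],[0,0,0,0],[0,0,0,0],[0,0,0,0]]' 0
python3 -m handwheel '[[0,0,-0.03,0],[0,0,-0.09,0],[0,0,-0.12,0],[0,0,-0.12,0],[0,0,-0.12,0]]'
python3 -c "
from h import *
togo(447.9,-98.4,140,188.8)"
```

```text
clock: 20.68
eef_pos: [624.6, 192.7, 83.2]
eef_rot: [3.139, -0.015, 2.899]
wrist_force: [-5.2, -0.7, 7.8]
finger_gap: 45.8
clock: 21.3
eef_pos: [624.6, 192.7, 83.2]
eef_rot: [3.139, -0.015, 2.899]
wrist_force: [0.5, 0.0, -0.0]
finger_gap: 91.8
clock: 21.92
eef_pos: [625.8, 191.9, 201.8]
eef_rot: [3.14, -0.016, 2.899]
wrist_force: [-0.7, 0.4, -0.5]
finger_gap: 94.1
t 21.93 pos [625.8 191.9 201.8] yaw 166.10 rot [179.89  -0.93] gap 94.1 F [-0.7  0.4 -0.5]
  dx 0.1030 dy -0.3245 dz 0.0618 turn -22.7
```

```bash
python3 -m handwheel '[[0.017,-0.054,0,0],[0.034,-0.108,0,0],[0.051,-0.162,0,0],[0.051,-0.162,0,0],[0.051,-0.162,0,0]]'
python3 -m handwheel '[[0.017,-0.054,0.01,-7],[0.034,-0.108,0.03,-15],[0.052,-0.162,0.06,-22.7],[0.052,-0.162,0.06,-22.7],[0.052,-0.162,0.06,-22.7]]'
python3 -c "
from h import *
togo(447.9,-98.4,65,188.8)
im=cams.camera('top')
pair(im,'yellow',(190,80,300,200),108,(120,130))
"
```

```text
clock: 22.55
eef_pos: [537.5, 47.2, 201.6]
eef_rot: [3.14, -0.017, 2.899]
wrist_force: [0.7, 0.3, 0.5]
finger_gap: 94.0
clock: 23.18
eef_pos: [448.0, -96.5, 142.3]
eef_rot: [3.133, -0.015, -2.989]
wrist_force: [0.1, -0.0, -0.4]
finger_gap: 94.0
t 23.18 pos [448.  -96.5 142.3] yaw -171.28 rot [179.51  -0.86] gap 94.0 F [ 0.1 -0.  -0.4]
  dx 0.0004 dy -0.0018 dz 0.0773 turn -0.1
yellow [(93, [229.1, 160.4], [17.6, 5.2]), (88, [242.5, 123.2], [17.2, 4.9])] mid [625.9 191.5] len 106.0 yaw -14.4
```

Yellow is at (625.9,191.5), within 1 mm of green. White next.

```bash
python3 -m handwheel '[[0.0004,-0.002,0,0],[0.0004,-0.002,0.04,0],[0.0004,-0.002,0.077,0],[0.0004,-0.002,0.077,0],[0.0004,-0.002,0.077,0]]'
python3 -c "
from h import *
togo(447.9,-98.4,19,188.8)
"
```

```text
clock: 23.85
eef_pos: [447.9, -97.7, 66.9]
eef_rot: [3.134, -0.013, -2.988]
wrist_force: [0.4, 0.9, 0.7]
finger_gap: 94.3
t 23.85 pos [447.9 -97.7  66.9] yaw -171.19 rot [179.57  -0.75] gap 94.3 F [0.4 0.9 0.7]
  dx 0.0001 dy -0.0007 dz 0.0479 turn 0.0
```

```bash
python3 -m handwheel '[[0,-0.0007,0.03,0],[0,-0.0007,0.048,0],[0,-0.0007,0.048,0],[0,-0.0007,0.048,0]]'
python3 -m handwheel '[[0,0,0,0],[0,0,0,0],[0,0,0,0],[0,0,0,0],[0,0,0,0]]' 1 40
python3 -m handwheel '[[0,0,0,0],[0,0,0,0],[0,0,0,0]]'
python3 -m handwheel '[[0,0,-0.05,0],[0,0,-0.1,0],[0,0,-0.16,0],[0,0,-0.16,0],[0,0,-0.16,0]]'
python3 -c "
from h import *
togo(624,192.4,180,166)
"
```

```text
clock: 24.35
eef_pos: [448.3, -98.3, 20.4]
eef_rot: [3.135, -0.011, -2.988]
wrist_force: [-0.1, -0.7, -0.2]
finger_gap: 94.0
clock: 24.98
eef_pos: [448.2, -98.3, 20.4]
eef_rot: [3.135, -0.011, -2.988]
wrist_force: [-0.2, -1.4, -1.0]
finger_gap: 47.6
clock: 25.35
eef_pos: [448.3, -98.4, 20.4]
eef_rot: [3.135, -0.011, -2.988]
wrist_force: [-0.2, 0.8, 0.6]
finger_gap: 45.4
clock: 25.98
eef_pos: [449.6, -98.9, 179.2]
eef_rot: [3.134, -0.013, -2.988]
wrist_force: [0.3, -1.3, -3.7]
finger_gap: 45.6
t 25.98 pos [449.6 -98.9 179.2] yaw -171.19 rot [179.58  -0.73] gap 45.6 F [ 0.3 -1.3 -3.7]
  dx -0.2170 dy 0.2612 dz -0.0008 turn 22.8
```

```bash
python3 -m handwheel '[[-0.036,0.044,0,0],[-0.072,0.087,0,0],[-0.108,0.131,0,0],[-0.108,0.131,0,0],[-0.108,0.131,0,0]]'
python3 -m handwheel '[[-0.036,0.044,0,7],[-0.072,0.087,0,15],[-0.109,0.131,0,22.8],[-0.109,0.131,0,22.8],[-0.109,0.131,0,22.8]]'
python3 -c "
from h import *
togo(624.5,192.5,135,166.1)
"
```

```text
clock: 26.6
eef_pos: [535.4, 46.9, 176.9]
eef_rot: [3.134, -0.016, -2.987]
wrist_force: [0.2, 0.5, -3.1]
finger_gap: 45.7
clock: 27.22
eef_pos: [622.6, 191.7, 175.2]
eef_rot: [-3.141, -0.019, 2.898]
wrist_force: [0.2, -0.3, -2.9]
finger_gap: 45.7
t 27.23 pos [622.6 191.7 175.2] yaw 166.03 rot [-179.99   -1.1 ] gap 45.7 F [ 0.2 -0.3 -2.9]
  dx -0.0017 dy 0.0012 dz 0.0402 turn -0.1
```

```bash
python3 -m handwheel '[[-0.0017,0.0012,0.01,0],[-0.0017,0.0012,0.025,0],[-0.0017,0.0012,0.04,0],[-0.0017,0.0012,0.04,0],[-0.0017,0.0012,0.04,0]]'
python3 -c "
from h import *
togo(624.5,192.5,128.4,166.1)
"
```

```text
clock: 27.85
eef_pos: [623.9, 192.7, 135.5]
eef_rot: [3.142, -0.019, 2.898]
wrist_force: [1.2, 0.2, -2.3]
finger_gap: 45.5
t 27.85 pos [623.9 192.7 135.5] yaw 166.03 rot [180.    -1.08] gap 45.5 F [ 1.2  0.2 -2.3]
  dx -0.0006 dy -0.0000 dz 0.0071 turn -0.1
```

```bash
python3 -m handwheel '[[-0.0006,0,0.003,0],[-0.0006,0,0.006,0],[-0.0006,0,0.0068,0],[-0.0006,0,0.0075,0],[-0.0006,0,0.0075,0]]'
python3 -m handwheel '[[0,0,0,0],[0,0,0,0],[0,0,0,0],[0,0,0,0],[0,0,0,0]]' 0
python3 -m handwheel '[[0,0,-0.03,0],[0,0,-0.07,0],[0,0,-0.1,0],[0,0,-0.1,0],[0,0,-0.1,0]]'
python3 -c "
from h import *
im=cv2.imread('pics/top0.png')[:,:,::-1].copy()
x0,y0,x1,y1=175,185,215,245
h=cv2.cvtColor(im,cv2.COLOR_RGB2HSV)[y0:y1,x0:x1]
m=((h[...,2]>135)).astype('uint8')
q=cv2.boxPoints(cv2.minAreaRect(np.argwhere(m)[:,::-1].astype(np.float32)))+[x0,y0]
w=cast('top',q,6);print('plate',q.round(1).tolist(),w.mean(0).round(1),w.round(1).tolist())
for k in(1,2): d=w[k]-w[k-1];print(np.linalg.norm(d).round(1),np.degrees(np.arctan2(d[1],d[0])).round(1))
cv2.imwrite('pics/cover.png',cv2.resize(im[y0:y1,x0:x1],(400,600),interpolation=cv2.INTER_CUBIC)[:,:,::-1])
togo(450,305,220,172)"
```

```text
clock: 28.48
eef_pos: [624.5, 192.7, 128.5]
eef_rot: [3.141, -0.018, 2.898]
wrist_force: [-3.5, 0.1, 3.8]
finger_gap: 45.7
clock: 29.1
eef_pos: [624.5, 192.7, 128.5]
eef_rot: [3.141, -0.018, 2.898]
wrist_force: [-0.2, 0.5, 0.4]
finger_gap: 91.6
clock: 29.72
eef_pos: [625.9, 192.1, 227.1]
eef_rot: [-3.141, -0.02, 2.898]
wrist_force: [0.3, 0.2, -0.6]
finger_gap: 94.1
plate [[181.0, 234.8], [188.2, 191.7], [204.4, 194.4], [197.2, 237.5]] [446.  315.2] [[388.5, 341.2], [509.2, 334.4], [503.4, 288.6], [383.0, 296.4]]
120.9 -3.2
46.1 -97.2
t 29.73 pos [625.9 192.1 227.1] yaw 166.03 rot [-179.98   -1.13] gap 94.1 F [ 0.3  0.2 -0.6]
  dx 0.1980 dy 0.0671 dz 0.0071 turn -6.0
```

View pics/cover.png

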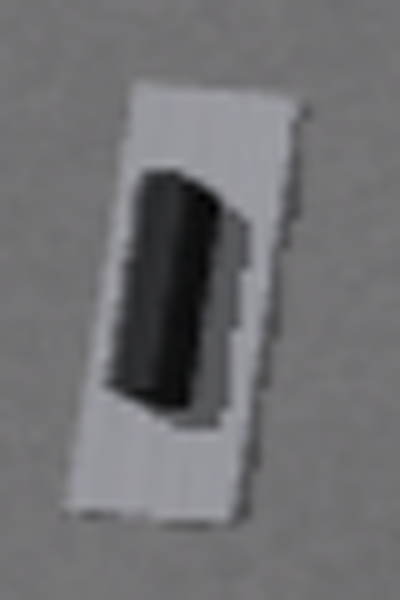

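Crop of the cover: the plate corners are near (131,82), (299,96), (238,523) and (64,514), with the handle along its middle. The size fits the 120 x 46 plate.

```bash
python3 -c "
from h import *
q=np.array([(131,82),(299,96),(238,523),(64,514)])/10-.45+[175,185]
w=cast('top',q,6);print(w.round(1).tolist(),w.mean(0).round(1))
a=w[0]-w[3];b=w[1]-w[2];c=w[0]-w[1];e=w[3]-w[2]
for d in(a,b,c,e): print(np.linalg.norm(d).round(1),np.degrees(np.arctan2(d[1],d[0])).round(1))
# handle seen in side view: top face
im=cv2.imread('pics/side0.png')
cv2.imwrite('pics/x.png',im)
for n,z in(('top',6),('side',6)): print(n,proj(n,[[445,314,40],[445,314,6]]).round(1).tolist())
togo(443,315,150,173.5)"
```

```text
[[506.2, 335.7], [504.2, 288.7], [385.0, 293.6], [385.5, 341.1]] [445.2 314.7]
120.8 -2.6
119.3 -2.4
47.0 87.5
47.5 89.4
top [[189.4, 212.7], [193.1, 214.8]]
side [[306.1, 298.1], [306.2, 311.3]]
t 29.73 pos [625.9 192.1 227.1] yaw 166.03 rot [-179.98   -1.13] gap 94.1 F [ 0.3  0.2 -0.6]
  dx 0.2072 dy 0.0751 dz 0.0771 turn -7.5
```

```bash
python3 -m handwheel '[[0.052,0.019,0,-3],[0.104,0.038,0,-6],[0.156,0.057,0,-9],[0.207,0.0757,0,-11.5],[0.207,0.0757,0,-11.5]]'
python3 -m handwheel '[[0,0,0.05,0],[0,0,0.1,0],[0,0,0.135,0],[0,0,0.135,0],[0,0,0.135,0]]'
python3 -c "
from h import *
im=cams.camera('side')
cv2.imwrite('pics/side5.png',im[150:380,150:450][:,:,::-1])
togo(443.3,315.6,20,177.5)"
```

```text
clock: 30.35
eef_pos: [440.8, 317.0, 230.4]
eef_rot: [3.139, -0.021, 3.103]
wrist_force: [0.6, 0.7, -0.5]
finger_gap: 94.2
clock: 30.98
eef_pos: [438.9, 317.4, 96.4]
eef_rot: [3.138, -0.02, 3.102]
wrist_force: [0.0, -0.6, -0.2]
finger_gap: 93.8
t 31.02 pos [438.9 317.6  96.8] yaw 177.74 rot [179.77  -1.1 ] gap 93.9 F [-0.1  0.3 -0.4]
  dx -0.0044 dy -0.0019 dz 0.0768 turn 0.2
```

View pics/side5.png

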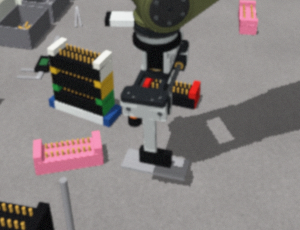

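Crop: the stack is upright at (85,75) and the gripper is over the cover handle at (155,150).

```bash
python3 -m handwheel '[[-0.0055,-0.002,0,0.2],[-0.0055,-0.002,0.03,0.2],[-0.0055,-0.002,0.06,0.2],[-0.0055,-0.002,0.077,0.2],[-0.0055,-0.002,0.077,0.2]]'
python3 -c "
from h import *
im=cams.camera('top')
pair(im,'white',(180,70,310,200),152,(0,165))
togo(443.3,315.6,20,177.5)"
```

```text
clock: 31.65
eef_pos: [442.9, 315.6, 19.4]
eef_rot: [3.138, -0.02, 3.099]
wrist_force: [1.1, -0.3, 0.1]
finger_gap: 93.6
white [(102, [225.1, 155.3], [18.1, 5.4]), (97, [238.9, 116.6], [17.9, 5.4])] mid [625.8 192.4] len 106.1 yaw -14.1
t 31.70 pos [443.3 315.9  20.3] yaw 177.53 rot [179.76  -1.07] gap 94.1 F [0.1 0.6 0.1]
  dx 0.0000 dy -0.0003 dz 0.0003 turn 0.0
```

White is at (625.8,192.4), well centred on the stack. Gripping the handle.

```bash
python3 -m handwheel '[[0,0,0,0],[0,0,0,0],[0,0,0,0],[0,0,0,0],[0,0,0,0]]' 1 40
python3 -m handwheel '[[0,0,0,0],[0,0,0,0],[0,0,0,0],[0,0,0,0],[0,0,0,0]]'
python3 -m handwheel '[[0,0,-0.05,0],[0,0,-0.1,0],[0,0,-0.16,0],[0,0,-0.2,0],[0,0,-0.2,0]]'
python3 -c "
from h import *
togo(624,193,220,166)
"
```

```text
clock: 32.33
eef_pos: [443.3, 315.9, 20.4]
eef_rot: [3.137, -0.019, 3.099]
wrist_force: [0.2, -0.2, 0.0]
finger_gap: 47.8
clock: 32.95
eef_pos: [443.4, 315.9, 20.4]
eef_rot: [3.137, -0.019, 3.099]
wrist_force: [0.3, -0.3, 1.5]
finger_gap: 13.7
clock: 33.58
eef_pos: [447.8, 315.4, 222.9]
eef_rot: [3.135, -0.015, 3.099]
wrist_force: [-0.5, 0.4, -3.7]
finger_gap: 13.7
t 33.58 pos [447.8 315.4 222.9] yaw 177.54 rot [179.6   -0.84] gap 13.7 F [-0.5  0.4 -3.7]
  dx -0.1813 dy -0.1147 dz 0.0029 turn 11.5
```

```bash
python3 -m handwheel '[[-0.045,-0.028,0,2],[-0.09,-0.057,0,5],[-0.136,-0.086,0,8],[-0.181,-0.1147,0,11.5],[-0.181,-0.1147,0,11.5]]'
python3 -m handwheel '[[0,0,0.02,0],[0,0,0.04,0],[0,0,0.04,0]]'
python3 -c "
from h import *
togo(623.8,193,172.4,166)
"
```

```text
clock: 34.2
eef_pos: [625.0, 190.3, 215.8]
eef_rot: [3.14, -0.019, 2.894]
wrist_force: [-0.3, 0.4, -2.5]
finger_gap: 13.9
clock: 34.58
eef_pos: [623.0, 191.1, 173.3]
eef_rot: [3.142, -0.022, 2.895]
wrist_force: [-0.9, 0.7, -2.1]
finger_gap: 13.9
t 34.58 pos [623.  191.1 173.3] yaw 165.85 rot [180.    -1.29] gap 13.9 F [-0.9  0.7 -2.1]
  dx -0.0004 dy 0.0021 dz 0.0009 turn -0.1
```

```bash
python3 -m handwheel '[[0,0,-0.003,0],[-0.0005,0.0021,-0.003,-0.1],[-0.0005,0.0021,-0.003,-0.1],[-0.0005,0.0021,-0.001,-0.1],[-0.0005,0.0021,0,-0.1]]'
python3 -c "
from h import *
togo(623.8,193,172.4,166)
"
```

```text
clock: 35.2
eef_pos: [623.9, 192.9, 173.1]
eef_rot: [3.142, -0.023, 2.896]
wrist_force: [0.7, -0.7, -2.9]
finger_gap: 13.7
t 35.20 pos [623.9 192.9 173.1] yaw 165.95 rot [180.   -1.3] gap 13.7 F [ 0.7 -0.7 -2.9]
  dx 0.0001 dy 0.0001 dz 0.0007 turn -0.1
```

```bash
python3 -m handwheel '[[0,0,0.0005,0],[0,0,0.001,0],[0,0,0.0012,0]]'
python3 -m handwheel '[[0,0,0,0],[0,0,0,0],[0,0,0,0],[0,0,0,0],[0,0,0,0]]' 0
python3 -m handwheel '[[0,0,-0.02,0],[0,0,-0.06,0],[0,0,-0.1,0],[0,0,-0.1,0],[0,0,-0.1,0]]'
python3 -m handwheel '[[0.05,-0.05,0,0],[0.1,-0.1,0,0],[0.12,-0.15,0,0],[0.12,-0.2,0,0],[0.12,-0.22,0,0]]'
python3 -c "
from h import *
t=cams.camera('top');s=cams.camera('side');h=cv2.cvtColor(t,cv2.COLOR_RGB2HSV)
a=cv2.resize(t[90:190,190:290],(400,400),interpolation=cv2.INTER_CUBIC);b=cv2.resize(s[150:290,180:300],(343,400),interpolation=cv2.INTER_CUBIC)
cv2.imwrite('pics/fin.png',np.hstack([a,b])[:,:,::-1]); cv2.imwrite('pics/topfin.png',t[:,:,::-1])
print(proj('top',[[625.8+u*.97*60+v*.2385*23,192.4-u*.2385*60+v*.971*23,158] for u,v in((1,1),(1,-1),(-1,-1),(-1,1))]).round(1).tolist())
p0=cv2.imread('pics/top0.png')[:,:,::-1].copy()
d=cv2.absdiff(t,p0).max(2)
for n,c in(('loupe',(233,192)),('vial',(308,196)),('weight',(387,202)),('red',(265,213))): print(n,int((d[c[1]-12:c[1]+12,c[0]-10:c[0]+10]>40).sum()))
print(read_state()['wrist_force'].round(1))
"
```

```text
clock: 35.58
eef_pos: [623.8, 192.9, 171.9]
eef_rot: [-3.142, -0.023, 2.896]
wrist_force: [-0.9, -0.6, -2.5]
finger_gap: 13.8
clock: 36.2
eef_pos: [623.9, 192.9, 171.9]
eef_rot: [3.142, -0.023, 2.896]
wrist_force: [0.3, -0.8, -0.4]
finger_gap: 60.4
clock: 36.83
eef_pos: [625.8, 192.3, 270.9]
eef_rot: [-3.141, -0.024, 2.896]
wrist_force: [1.0, 0.2, -1.1]
finger_gap: 93.7
clock: 37.45
eef_pos: [454.6, 6.1, 273.1]
eef_rot: [-3.141, -0.025, 2.894]
wrist_force: [0.0, 0.2, 0.9]
finger_gap: 94.3
[[230.5, 110.8], [248.0, 115.6], [232.7, 159.6], [214.9, 154.6]]
loupe 0
vial 330
weight 0
red 186
[-0.3  0.8 -0. ]
```

View pics/fin.png

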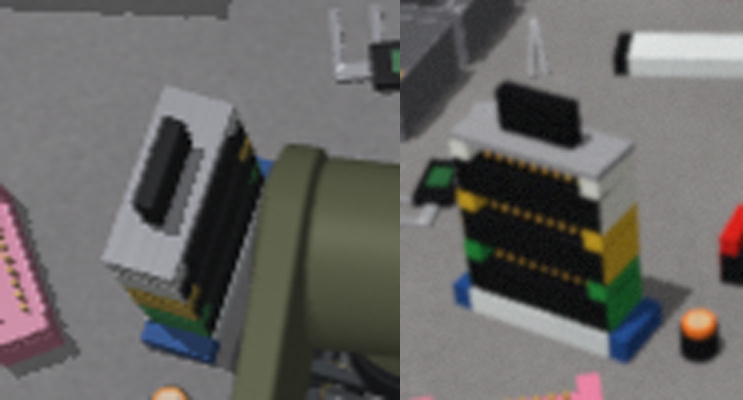

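The final crop shows the stack straight in both views, in the order blue base, green, yellow, white, cover. The cover corners lie within about 1 px of where they should be. I'll move the arm clear to check the vial and red carrier, which it hides at the moment.

```bash
python3 -m handwheel '[[0,-0.06,0,0],[0,-0.12,0,0],[0,-0.18,0,0],[0,-0.24,0,0],[0,-0.28,0,0]]'
python3 -m handwheel '[[0,-0.03,0,0],[0,-0.03,0,0],[0,-0.03,0,0]]'
python3 -c "
from h import *
t=cams.camera('top'); p0=cv2.imread('pics/top0.png')[:,:,::-1].copy()
for n,b in(('vial',(298,186,320,206)),('loupe',(223,182,243,202)),('red',(250,187,282,240))):
    x0,y0,x1,y1=b
    for q in(p0,t):
        h=cv2.cvtColor(q,cv2.COLOR_RGB2HSV)[y0:y1,x0:x1]
        m={'vial':(h[...,2]>165),'loupe':(h[...,1]>90)&(h[...,2]>120),'red':(h[...,1]>150)&(h[...,2]>70)}[n]
        a=np.argwhere(m); print(n,len(a),(a.mean(0)[::-1]+[x0,y0]).round(1))
d=cv2.absdiff(t,p0).max(2);c=(387,202);print('weight',int((d[190:214,377:397]>40).sum()))
x0,y0=200,95; h=cv2.cvtColor(t,cv2.COLOR_RGB2HSV)[y0:170,x0:265]
m=((h[...,2]>145)&(h[...,1]<30)).astype('uint8'); n,l,s,cc=cv2.connectedComponentsWithStats(m); i=1+s[1:,4].argmax()
q=cv2.boxPoints(cv2.minAreaRect(np.argwhere(l==i)[:,::-1].astype(np.float32)))+[x0,y0]; w=cast('top',q,158)
print('cover',w.mean(0).round(1),[np.linalg.norm(w[k]-w[k-1]).round(1) for k in(1,2)],np.degrees(np.arctan2(*(w[1]-w[0])[::-1])).round(1))
"
```

```text
clock: 38.17
eef_pos: [386.3, -266.2, 272.4]
eef_rot: [-3.141, -0.026, 2.893]
wrist_force: [-0.1, 1.1, -0.2]
finger_gap: 94.1
clock: 38.55
eef_pos: [379.4, -294.3, 271.8]
eef_rot: [3.141, -0.027, 2.894]
wrist_force: [-0.7, -0.3, -0.6]
finger_gap: 93.7
vial 68 [308.  194.1]
vial 75 [308.1 194. ]
loupe 31 [232.3 190.6]
loupe 30 [232.4 190.6]
red 202 [264.3 214.5]
red 206 [264.4 214.7]
weight 0
cover [626.2 192.7] [np.float64(120.8), np.float64(45.8)] -14.1
```

Everything checks out, and the arm is clear and still. Handing in.

```bash
python3 -c "
from cell import manip
print(manip.sign_off())"
```

```text
the job is handed in; nothing more can be done
None
```

The wash stack is built on the blue-ended base in the order asked: green, yellow, white, then the cover. I handed it in at about 38.6 s of the 112 s allowed, with the gripper open and clear.

- **Centres:** the last top-view measurements agree within about 1 mm. The base was at (626.7, 192.1), green (626.4, 191.7), yellow (625.9, 191.5), white (625.8, 192.4) and cover (626.2, 192.7).
- **Angles:** all five lie between -13.8° and -14.4°.
- **Things to leave alone:** the loupe, vial and red carrier measured within 0.2 px of where they started. The weight's patch of the picture had not changed.
- **Mended on the way:** green's first placing was about 2 mm off both ways, so I regripped it and reset it before stacking.
- **Not perfect:** the tool's lean crept up to about 1.3° by the time I placed the cover. The carriers' own lean while carried stayed near 0.5°. The cameras also sit about 2 mm off the robot's frame, which I allowed for.

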